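# Neutralise the static on a grinding ball in the ionising blower's air stream

### The arm

A 7-joint arm with a two-finger parallel gripper is mounted at the origin on a cart in front of the work surface, level with it; the furniture and walls round the work are solid. World frame = base frame: x ahead of the robot, y to its left, z up, the work surface at z = 0. Lengths are in m, angles in rad, forces in N, time in s.
With the tool pointing down it reaches from about 0.35 to 0.9 m from the base axis. Payload 8.1 kg.
Tool frame: the origin (TCP) lies at the very end of the fingers, on their centre line; the grasp point (between the pads) lies hold_point_z behind it (hold_point_z is the distance from the TCP to the grasp point, in m); z points along the fingers, y is the line along which they close (so a half turn about z gives the same grasp; the last joint's range is limited). The gripper opens to 92 mm and grips with 3 to 60 N. Pads are 19 mm wide; open, the fingers measure 130 mm over their backs; the gripper's body (75 mm by 190 mm) begins 47 mm behind the grasp point.
Start: joints at [-1.252, 0.434, 0.025, 1.573, -0.012, 1.134, -0.075], TCP at [0.256, 0.57, 0.227] pointing down, gripper open.
Joint ranges: [-2.62, 2.62], [-0.44, 2.09], [-1.27, 1.32], [0.08, 2.57], [-1.32, 4.46], [0.12, 2], [-2.74, 2.74]. Speed limits (rad/s): [2.22, 2.22, 3.01, 3.01, 3.14, 3.14, 3.14].

### API

Orientations are given as [roll, pitch, yaw] about the fixed x, y, z axes, in that order (R = Rz(yaw) Ry(pitch) Rx(roll)).
In Python, from workcell import state, grab_frame, calibration, close_job, hold_point_z gives the robot as it stands.
- The arm moves only by the shell command python3 -m pendant 'ROWS' [FORCE]. ROWS is JSON, a list of rows, each a list of 7 numbers: the shift along the world's x, y, z in mm, then the turn, a rotation vector about the world's x, y, z in rad, then the gripper command: -1 is shut, 1 is fully open, values between are in proportion. A call has 1 to 12 rows; each row is the pose to reach, as a shift and turn from the pose commanded when the call began; what a row does not reach only later rows make up. A row lasts 1/12 s, in which the tool goes at most 41.7 mm and 7.16 degrees, less where a joint would pass 70% of its speed; a pose out of reach is approached as far as the arm can. A call with a gripper value outside its range is refused whole. The fingers move at their own pace and stop on an object; FORCE is the grip in N (left out, the last holds). Time passes only in rows, so rows that repeat a pose let the fingers close. It gives the time, the measured TCP pose, the force, the opening and the grip force at its end, in the units of the state.
- state(): the state, without advancing time (a new reading comes with each control period).
- grab_frame(name): name is "scene" or "top"; returns (picture, depth): 400x640x3 uint8, red, green, blue; 400x640 float32, m along the optical axis (not along the pixel's ray), 0 where there is no reading.
- calibration(name): a dict with "fovy" (degrees; the focal length in pixels is half the picture's height over the tangent of half this angle, whatever the lens; pixels are square), "cx", "cy" (the principal point, pixels), "world_from_camera" (4x4, takes a point from camera to world coordinates). Camera axes: x right, y up, looking along -z (the intrinsics and any distortion apply to the point x, -y, -z); pixel columns grow to the right and rows downward; lengths in m; the calibration is good to about 2 mm. A picture is of the moment at which its call begins. calibration takes no time and is no camera call.
- close_job(): hands the job in; it is judged then, once.
The state is a dict: "time": time; "joints": joint angles; "qvel": joint speeds; "joint_efforts": joint torques, N m; "tool_pos": TCP position; "tool_rot": TCP orientation; "force": force on the tool from outside, world axes, zero at the start; "moment": the same for the moment, N m; "grip_width": finger opening in m; "grip_force": force on a finger pad.
Only numpy, scipy, OpenCV 4.12 (cv2) and the standard library are available. Lean on these libraries where they do the work, as an engineer would, in place of code of your own. Each camera call takes 0.05 s, during which the arm holds its last target. There are 200 camera calls.

### The job

The PTFE grinding ball must lose its static charge before it is weighed. Start the ionising blower by pressing the keys on its base one at a time: the round one (power), then the oblong one (fan), then the square one (ionise); then lift the aluminium carrier that has the white ball in its pocket out of the steel tray by its upright tab and carry it to the blower without the ball rolling out or the other things being disturbed. Hold it in mid air, still and level, with the ball about ten centimetres straight in front of the middle of the blower's round outlet, touching nothing but your gripper, for at least two seconds, and finish while still holding it there.

Things in the scene. Friction and masses are not known exactly. Their poses are not given: they have to be found in the camera images.
- blower: ionising blower, fixed: off-white base 235 deep x 156 wide x 42 mm tall (x -180 to +55 mm), keys on its front part; above its rear the fan head, 80 deep x 130 wide, 54 to 192 mm above the bench, in a dark U bracket (182 mm over its side knobs). Origin: on the bench below the head's middle; z up; -x points out of the front; the round key lies towards +y.
- outlet (a point): centre of the round fan outlet (104 mm across, wire guard) on the head's front, 46 mm ahead of the blower's origin and 128 mm above the bench; axes as the blower's, so the air blows along its -x, out over the keys.
- round_key_top (a point): middle of the top of the round key (22 mm across), 52 mm above the bench on the blower's base, 97 mm ahead of the outlet; the first to press. The three keys stand in a row along the blower's y, 45 mm apart, 9 mm proud of their panel.
- oblong_key_top (a point): middle of the top of the oblong key (14 x 32 mm, long side along the blower's y), the middle one of the row; the second to press.
- square_key_top (a point): middle of the top of the square key (20 x 20 mm), towards the blower's -y; the third to press.
- round_key (a joint): travel of the round key in m: 0 up, 0.005 fully down; it springs back (about 1.5 N to start, 4.5 N fully down) and counts as pressed beyond 0.003 with the other keys up.
- oblong_key (a joint): travel of the oblong key, as the round key's.
- square_key (a joint): travel of the square key, as the round key's.
- carrier: the carrier that has the ball: aluminium plate 110 x 60 x 9 mm, 0.16 kg, with a round pocket (24 mm across, 3 mm deep) towards its +x end and an upright tab for lifting. Origin: on its underside, 5 mm to -x of the plate's middle, near its centre of mass; x along its length, z up. The plate reaches from x = -50 to +60 mm.
- carrier_tab (a point): grip point on the carrier's tab: the tab is 10 mm thick (along the carrier's y), 30 mm wide (along its x) and stands from the plate to 62 mm above the carrier's underside; this point is on its mid plane, 12 mm to -x of the origin and 47 mm above the underside. Axes as the carrier's.
- carrier_seat (a point): where the ball's centre is when it lies in the middle of the carrier's pocket: 36 mm to +x of the carrier's origin, 17 mm above its underside. The ball is loose and can roll about 5 mm off this middle; it climbs over the pocket's rim if the carrier tips about 40 degrees or is jerked.
- ball: white PTFE grinding ball, 22 mm across, 12 g, lying loose in the carrier's pocket.
- ball_center (a point): centre of the ball.
- empty_carrier: a second carrier of the same make with an empty pocket, in the same steel tray beside the other (about 110 to 155 mm apart, either may be the left one); leave it alone. Origin and axes as the carrier's.
- steel_tray: pressed steel instrument tray 204 x 304 mm, fixed, floor 2 mm above the bench, rim 24 mm high; origin: centre of its underside, x across its short side. The large white analyser to the left of this tray and of the blower is fixed; its right side is at y = -0.16 m, its front slopes back from x = 0.32 m at the bench to 0.45 m at its top, 0.35 m up.
- forceps: steel forceps 16 x 128 x 9 mm lying in the steel tray along its near edge; leave alone. Origin: middle of its underside.
- dropper: amber dropper bottle 28 mm across, 68 mm tall, standing on the bench at the blower's right (-y) side; leave alone. Origin: centre of its underside.

How it is judged:
By the outcome, as a careful person would: the job done as asked, in the order asked, and still so for the second after the job is handed in, while the arm keeps its last pose, push and grip.
It also fails if it takes over 64 s, if anything falls off the work surface, if the arm or the gripper's body presses on something with over 40 N, if the wrist force passes 120 N, or if a joint passes its speed limit or range.

## Working session

There is one attempt and no reset: what is moved stays moved. The work goes in short steps, Python scripts to look and compute and a shell command to move; the robot and the scene stay as the last step left them, time stands still between calls to the robot, and variables do not carry over. Pictures are saved under pics/ and viewed, at most 10 in all, crops included, and the job is handed in when it is done.

```bash
ls; mkdir -p pics; cat > h.py <<'E'
import numpy as np, cv2
from workcell import *
def save(n,f): 
    p,d=grab_frame(n); cv2.imwrite(f'pics/{f}.png',p[:,:,::-1]); np.save(f'pics/{f}.npy',d); return p,d
E
python3 - <<'E'
from h import *
s=state(); print(s, hold_point_z)
for n in("scene","top"):
    print(n,calibration(n)); save(n,n+"0")
E
```

```text
pics
{'time': 0.0, 'joints': array([-1.25159886,  0.43523651,  0.02498475,  1.57411347, -0.0115808 ,
        1.13400019, -0.07514458]), 'qvel': array([-0.00082022, -0.00122187, -0.00018956,  0.00019344, -0.00015061,
       -0.0007494 , -0.00148478]), 'joint_efforts': array([ 7.73341289e-04, -6.67853951e+01,  9.85158384e-01, -3.14451993e+01,
       -6.06325851e-02,  4.28126310e-02,  1.28104075e-04]), 'tool_pos': array([0.25572721, 0.56971562, 0.22593039]), 'tool_rot': array([-3.13998861e+00,  1.68643171e-04,  2.71967822e+00]), 'force': array([ 0.05996358, -1.22855203, -0.6782473 ]), 'moment': array([ 0.03098508, -0.00930858,  0.05120903]), 'grip_force': 0.0, 'grip_width': 0.09197141520181613} 0.0188
scene {'fovy': 54.54067084768276, 'cx': 324.6888096651425, 'cy': 201.77464347707064, 'world_from_camera': array([[ 0.82423837,  0.27233545, -0.49645193,  0.11940103],
       [-0.56568575,  0.43491528, -0.70060569, -0.94328648],
       [ 0.02511476,  0.85830187,  0.51253015,  0.53732158],
       [ 0.        ,  0.        ,  0.        ,  1.        ]])}
top {'fovy': 55.30246661211953, 'cx': 318.92840917530606, 'cy': 202.13013927152005, 'world_from_camera': array([[-0.02296971,  0.99416393, -0.10540622,  0.41879542],
       [-0.99878503, -0.01822193,  0.04578683, -0.33628795],
       [ 0.04359891,  0.10632987,  0.9933746 ,  0.95693657],
       [ 0.        ,  0.        ,  0.        ,  1.        ]])}
```

View pics/scene0.png

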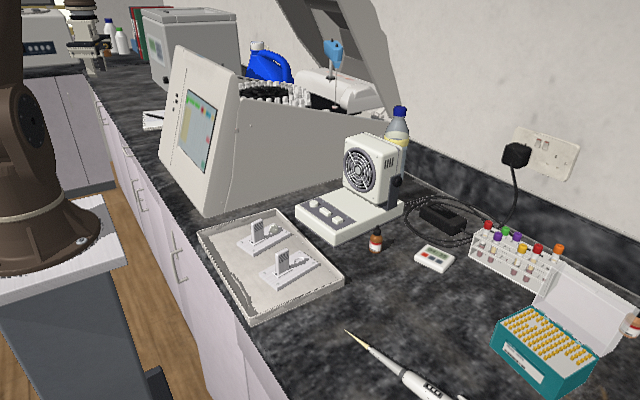

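View pics/top0.png

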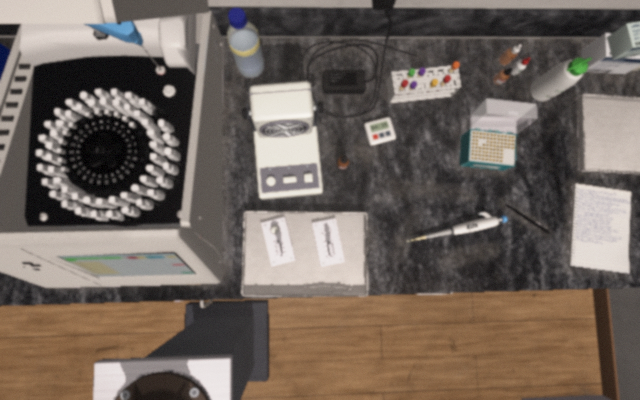

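```bash
python3 - <<'E'
import cv2,numpy as np
a=cv2.imread('pics/top0.png')[160:300,235:375]; b=cv2.imread('pics/scene0.png')[190:330,190:350]
c=np.hstack([cv2.resize(a,(560,560),interpolation=3)[:, :400],cv2.resize(b,None,fx=2.5,fy=4)[:560,:400]]) 
cv2.imwrite('pics/c1.png',cv2.resize(a,(600,600),interpolation=3))
cv2.imwrite('pics/c2.png',cv2.resize(b,(680,595),interpolation=3))
E
```

```text
(no output)
```

View pics/c1.png

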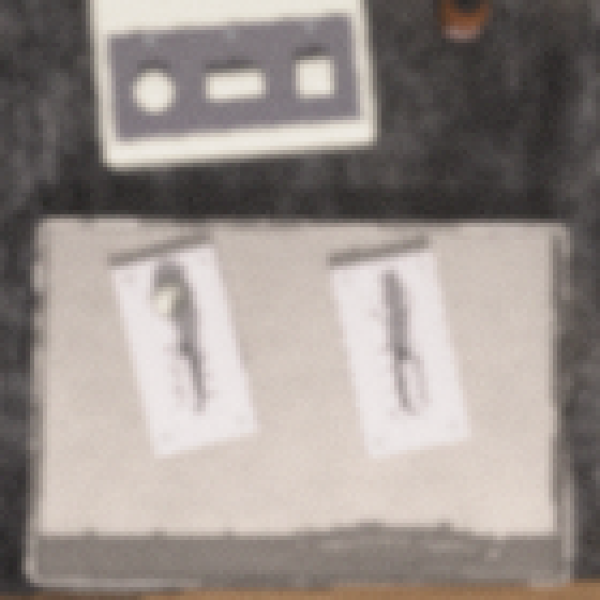

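View pics/c2.png

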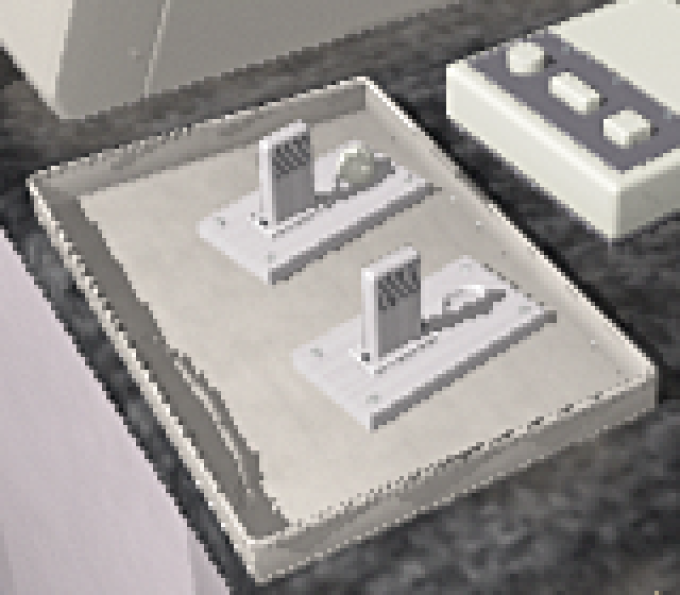

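```bash
cat >> h.py <<'E'
def ray(n,u,v):
    c=calibration(n); f=200/np.tan(np.radians(c['fovy']/2)); T=c['world_from_camera']
    d=T[:3,:3]@np.array([(u-c['cx'])/f,-(v-c['cy'])/f,-1]); return T[:3,3],d
def plane(n,u,v,z):
    o,d=ray(n,u,v); return o+d*(z-o[2])/d[2]
def dep(n,u,v,D):
    o,d=ray(n,u,v); return o+d*D
def tri(a,b):
    (o1,d1),(o2,d2)=ray('top',*a),ray('scene',*b)
    s=np.linalg.lstsq(np.stack([d1,-d2],1),o2-o1,rcond=None)[0]
    p,q=o1+s[0]*d1,o2+s[1]*d2; return (p+q)/2,np.linalg.norm(p-q)
E
python3 - <<'E'
from h import *
np.set_printoptions(precision=4,suppress=True)
t=cv2.imread('pics/top0.png'); Dt=np.load('pics/top0.npy'); Ds=np.load('pics/scene0.npy')
def comps(x0,y0,x1,y1,m,amin,amax):
    n,l,st,c=cv2.connectedComponentsWithStats(m[y0:y1,x0:x1].astype(np.uint8))
    return [(c[i]+[x0,y0],st[i,4],l==i) for i in range(1,n) if amin<st[i,4]<amax]
g=t.min(2).astype(int)
K=comps(262,168,319,191,g>175,20,140)
K=sorted(K,key=lambda k:k[0][0])
sc=[(314.2,203.4),(325.3,211.6),(337.8,219.9)]
for k in K: print('top comp',k[0],k[1])
if len(K)==3:
  for k,s in zip(K,sc):
    p,e=tri(k[0],s); print('tri',p,e,'top@.052',plane('top',*k[0],.052),'scene@.052',plane('scene',*s,.052),'dep',dep('top',*k[0],Dt[int(k[0][1]+.5),int(k[0][0]+.5)]),dep('scene',*s,Ds[int(s[1]),int(s[0])]))
# carriers
gs=1/4.2857
for C in ([(110,262),(212,240),(258,435),(155,458)],[(328,262),(428,240),(470,435),(372,458)]):
    C=[(235+u*gs-.4,160+v*gs-.4) for u,v in C]
    P=np.array([plane('top',*c,.011) for c in C])[:,:2]
    x=(P[0]+P[1]-P[2]-P[3])/2; y=(P[0]+P[3]-P[1]-P[2])/2
    print('plate c',P.mean(0),'L',np.linalg.norm(x),'W',np.linalg.norm(y),'yaw',np.arctan2(x[1],x[0]),np.arctan2(-y[0],y[1]))
b=(235+167*gs-.4,160+300*gs-.4); s=(190+355/4.25-.4,190+160/4.25-.4)
print('ball',tri(b,s),plane('top',*b,.019),plane('scene',*s,.019))
tt=(190+288/4.25-.4,190+136/4.25-.4); print('tabtop scene@.064',plane('scene',*tt,.064),dep('scene',*tt,Ds[int(tt[1]+1),int(tt[0])]))
tt=(190+390/4.25-.4,190+257/4.25-.4); print('empty tabtop',plane('scene',*tt,.064))
# base front corners
for c in [(103,165),(375,140)]:
    print('base front top@.042',plane('top',235+c[0]*gs-.4,160+c[1]*gs-.4,.042))
E
```

```text
top comp [270.5    181.1379] 58
top comp [289.2879 179.6818] 66
top comp [306.9273 189.4182] 55
top comp [307.95   177.6833] 60
plate c [ 0.4254 -0.2758] L 0.11474725943250741 W 0.05976972541365077 yaw 0.21688976953456715 0.19352899046264954
plate c [ 0.4226 -0.3996] L 0.11475870273484143 W 0.058649692183889525 yaw 0.19262506609310542 0.1990503402267288
ball (array([ 0.4531, -0.2673,  0.0197]), np.float64(0.0003967695349914432)) [ 0.4529 -0.2671  0.019 ] [ 0.4537 -0.2664  0.019 ]
tabtop scene@.064 [ 0.406  -0.2878  0.064 ] [ 0.4071 -0.2853  0.0622]
empty tabtop [ 0.4013 -0.4034  0.064 ]
base front top@.042 [ 0.5283 -0.2339  0.042 ]
base front top@.042 [ 0.5397 -0.3867  0.042 ]
```

```bash
python3 - <<'E'
from h import *
np.set_printoptions(precision=4,suppress=True)
Dt=np.load('pics/top0.npy'); Ds=np.load('pics/scene0.npy')
K=[(270.5,181.14),(289.29,179.68),(307.95,177.68)]
sc=[(313.8,203.),(324.9,211.2),(337.4,219.5)]
for k,s in zip(K,sc):
    p,e=tri(k,s); print('tri',p,e,'top@.052',plane('top',*k,.052),'sc@.052',plane('scene',*s,.052),dep('top',*k,Dt[round(k[1]),round(k[0])]),dep('scene',*s,Ds[round(s[1]),round(s[0])]))
a=cv2.imread('pics/scene0.png')
cv2.imwrite('pics/c3.png',np.hstack([cv2.resize(a[212:252,235:285],(500,400),interpolation=0),cv2.resize(a[195:231,300:345],(300,240),interpolation=0).repeat(1,0)[:240].copy() if 0 else cv2.copyMakeBorder(cv2.resize(a[195:231,305:345],(300,270),interpolation=0),0,130,0,0,cv2.BORDER_CONSTANT)]))
E
```

```text
tri [ 0.5684 -0.2632  0.0467] 0.0005385511993529528 top@.052 [ 0.5673 -0.2635  0.052 ] sc@.052 [ 0.5638 -0.2706  0.052 ] [ 0.5669 -0.2636  0.0543] [ 0.5636 -0.271   0.0523]
tri [ 0.5711 -0.308   0.0461] 0.00016301358957921525 top@.052 [ 0.5701 -0.3083  0.052 ] sc@.052 [ 0.5655 -0.3157  0.052 ] [ 0.5699 -0.3083  0.0536] [ 0.5668 -0.3138  0.0506]
tri [ 0.5751 -0.353   0.0462] 0.00035999236762928113 top@.052 [ 0.5743 -0.353   0.052 ] sc@.052 [ 0.5696 -0.3599  0.052 ] [ 0.574 -0.353  0.054] [ 0.5687 -0.361   0.0529]
```

View pics/c3.png

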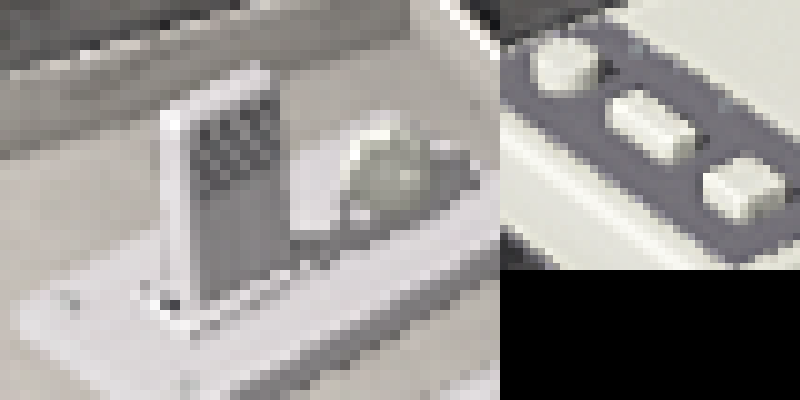

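```bash
python3 -m pendant '[[0,0,40,0,0,0,-1],[0,0,80,0,0,0,-1],[0,0,120,0,0,0,-1],[0,0,160,0,0,0,-1],[0,0,200,0,0,0,-1],[0,0,230,0,0,0,-1],[15,-36,230,0,0,0.07,-1],[30,-72,230,0,0,0.14,-1],[45,-108,230,0,0,0.21,-1],[60,-144,230,0,0,0.28,-1],[75,-180,230,0,0,0.35,-1],[90,-216,230,0,0,0.42,-1]]' 20
```

```text
time: 1.1
tool_pos: [0.3462, 0.3522, 0.4564]
tool_rot: [-3.141, -0.0, -3.14]
force: [1.2, 0.1, 1.4]
grip_width: 0.0165
grip_force: 0.0
```

```bash
python3 -m pendant '[[5,-40,0,0,0,0,-1],[10,-80,0,0,0,0,-1],[15,-120,0,0,0,0,-1],[20,-160,0,0,0,0,-1],[25,-200,0,0,0,0,-1],[30,-240,0,0,0,0,-1],[35,-280,0,0,0,0,-1],[40,-320,0,0,0,0,-1],[45,-360,0,0,0,0,-1],[50,-400,0,0,0,0,-1],[60,-440,0,0,0,0,-1],[70,-480,0,0,0,0,-1]]'
python3 -m pendant '[[16,-36,0,0,0,0,-1],[32,-72,0,0,0,0,-1],[48,-108,0,0,0,0,-1],[64,-144,0,0,0,0,-1],[90,-150,-20,0,0,0,-1],[115,-150,-50,0,0,0,-1],[135,-150,-85,0,0,0,-1],[150,-150,-120,0,0,0,-1],[150,-150,-160,0,0,0,-1],[150,-150,-200,0,0,0,-1],[150,-150,-240,0,0,0,-1],[150,-150,-250,0,0,0,-1]]'
python3 -c "from h import *;print(state()['joints'])"
```

```text
time: 2.1
tool_pos: [0.4153, -0.1279, 0.4569]
tool_rot: [3.141, 0.001, 3.14]
force: [1.7, 0.5, -0.5]
grip_width: 0.0006
grip_force: 0.0
time: 3.1
tool_pos: [0.563, -0.2733, 0.2003]
tool_rot: [3.138, -0.009, 3.14]
force: [-1.0, 0.0, -0.8]
grip_width: 0.0005
grip_force: 0.0
[-0.12914802  0.5457721   0.76934331  1.63895403 -0.40813523  1.13497884
  2.31556841]
```

```bash
python3 -m pendant '[[0,0,-60,0,0,0,-1],[0,0,-110,0,0,0,-1],[0,0,-110,0,0,0,-1],[0,0,-110,0,0,0,-1]]'
python3 - <<'E'
from h import *
print(state()['tool_pos'])
a=save('scene','s1')[0][...,::-1]; b=save('top','t1')[0][...,::-1]
cv2.imwrite('pics/c4.png',np.hstack([cv2.resize(a[175:235,290:350],(400,400),interpolation=3),cv2.resize(b[120:200,245:325],(400,400),interpolation=3)]))
E
```

```text
time: 3.43
tool_pos: [0.5636, -0.2737, 0.0925]
tool_rot: [3.138, -0.007, 3.14]
force: [-0.1, 0.3, -0.1]
grip_width: 0.0004
grip_force: 0.0
[ 0.5636119  -0.27373298  0.09247856]
```

View pics/c4.png

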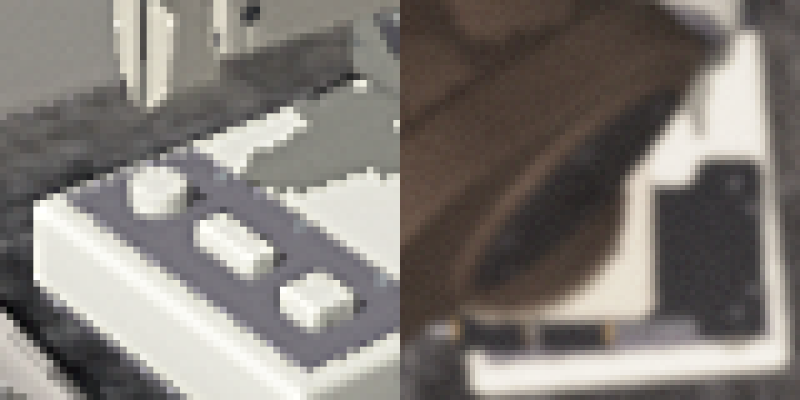

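```bash
cat >> h.py <<'E'
def proj(n,p):
    c=calibration(n); f=200/np.tan(np.radians(c['fovy']/2)); q=np.linalg.inv(c['world_from_camera'])@np.append(p,1)
    return c['cx']-f*q[0]/q[2], c['cy']+f*q[1]/q[2]
E
python3 - <<'E'
from h import *
print(proj('scene',[0.5636,-0.2737,0.0925]))
for p in ([.567,-.2645,.052],[.570,-.309,.052],[.574,-.354,.052]): print(proj('scene',p))
print(plane('scene',313.5,201.7,.052))
E
```

```text
(np.float64(314.61680320424085), np.float64(188.92387435249995))
(np.float64(313.52273624717816), np.float64(201.54539675193416))
(np.float64(324.8603696629381), np.float64(209.3823974976958))
(np.float64(337.43889253390955), np.float64(217.71729231387224))
[ 0.56655202 -0.26508698  0.052     ]
```

```bash
python3 -m pendant '[[3,5,-25,0,0,0,-1],[3,5,-36,0,0,0,-1],[3,5,-40,0,0,0,-1],[3,5,-43,0,0,0,-1],[3,5,-45,0,0,0,-1],[3,5,-45,0,0,0,-1],[3,5,-45,0,0,0,-1]]'
```

```text
time: 4.12
tool_pos: [0.5694, -0.2714, 0.0528]
tool_rot: [-3.141, 0.001, 3.139]
force: [0.4, 0.0, 1.5]
grip_width: 0.0002
grip_force: 0.7
```

```bash
python3 -m pendant '[[0,0,-2,0,0,0,-1],[0,0,-4,0,0,0,-1],[0,0,-4,0,0,0,-1],[0,0,-4,0,0,0,-1]]'; python3 -m pendant '[[0,0,-2,0,0,0,-1],[0,0,-2,0,0,0,-1],[0,0,-2,0,0,0,-1]]'
```

```text
time: 4.45
tool_pos: [0.5694, -0.2714, 0.0482]
tool_rot: [-3.141, 0.001, 3.139]
force: [0.8, -1.3, 3.9]
grip_width: 0.0005
grip_force: 2.1
time: 4.7
tool_pos: [0.5695, -0.2714, 0.0475]
tool_rot: [-3.141, 0.002, 3.139]
force: [-2.6, 1.5, 19.0]
grip_width: 0.0004
grip_force: 9.6
```

```bash
python3 -m pendant '[[0,0,20,0,0,0,-1],[0,0,35,0,0,0,-1],[0,-19,35,0,0,0,-1],[0,-38,35,0,0,0,-1],[0,-38,35,0,0,0,-1],[0,-38,20,0,0,0,-1],[0,-38,10,0,0,0,-1],[0,-38,6,0,0,0,-1],[0,-38,3,0,0,0,-1],[0,-38,1,0,0,0,-1],[0,-38,1,0,0,0,-1],[0,-38,1,0,0,0,-1]]'; python3 -m pendant '[[0,0,-1,0,0,0,-1],[0,0,-1,0,0,0,-1]]'
```

```text
time: 5.7
tool_pos: [0.5681, -0.3076, 0.0477]
tool_rot: [3.139, -0.001, 3.14]
force: [-7.4, 6.0, 14.5]
grip_width: 0.0006
grip_force: 7.3
time: 5.87
tool_pos: [0.5682, -0.3076, 0.0475]
tool_rot: [3.139, -0.001, 3.14]
force: [-8.6, 6.6, 21.5]
grip_width: 0.0005
grip_force: 11.1
```

```bash
python3 -m pendant '[[0,0,20,0,0,0,-1],[0,0,35,0,0,0,-1],[0,-22,35,0,0,0,-1],[4,-45,35,0,0,0,-1],[4,-45,35,0,0,0,-1],[4,-45,20,0,0,0,-1],[4,-45,10,0,0,0,-1],[4,-45,6,0,0,0,-1],[4,-45,3,0,0,0,-1],[4,-45,1,0,0,0,-1],[4,-45,1,0,0,0,-1],[4,-45,1,0,0,0,-1]]'; python3 -m pendant '[[0,0,-1,0,0,0,-1],[0,0,-1,0,0,0,-1]]'
```

```text
time: 6.87
tool_pos: [0.5724, -0.3527, 0.0478]
tool_rot: [3.14, -0.001, 3.14]
force: [-4.4, 3.6, 12.2]
grip_width: 0.0001
grip_force: 6.2
time: 7.03
tool_pos: [0.5724, -0.3527, 0.0476]
tool_rot: [3.139, -0.0, 3.14]
force: [-8.5, 7.1, 19.5]
grip_width: 0.0005
grip_force: 9.6
```

```bash
python3 -m pendant '[[0,0,35,0,0,0,-1],[0,0,70,0,0,0,0],[0,0,105,0,0,0,1],[-33,14,105,0,0,0.04,1],[-66,28,105,0,0,0.08,1],[-99,42,105,0,0,0.12,1],[-132,56,105,0,0,0.16,1],[-165,70,105,0,0,0.2,1],[-165,70,75,0,0,0.2,1],[-165,70,55,0,0,0.2,1],[-165,70,55,0,0,0.2,1],[-165,70,55,0,0,0.2,1]]' 20
python3 - <<'E'
from h import *
s=state(); print(s['tool_pos'],s['joints'])
a=save('scene','s2')[0][...,::-1]
print(proj('scene',s['tool_pos']))
cv2.imwrite('pics/c5.png',cv2.resize(a[175:265,225:325],(660,594),interpolation=3))
E
```

```text
time: 8.03
tool_pos: [0.4075, -0.2835, 0.1008]
tool_rot: [3.141, -0.001, -2.944]
force: [-0.1, 0.1, 1.0]
grip_width: 0.0695
grip_force: 0.0
[ 0.40753017 -0.28345656  0.1007509 ] [ 0.00575325  0.4392023   0.66310984  2.06567568 -0.38881848  0.76153427
  2.67865327]
(np.float64(256.02154556117364), np.float64(206.11346163460215))
```

View pics/c5.png

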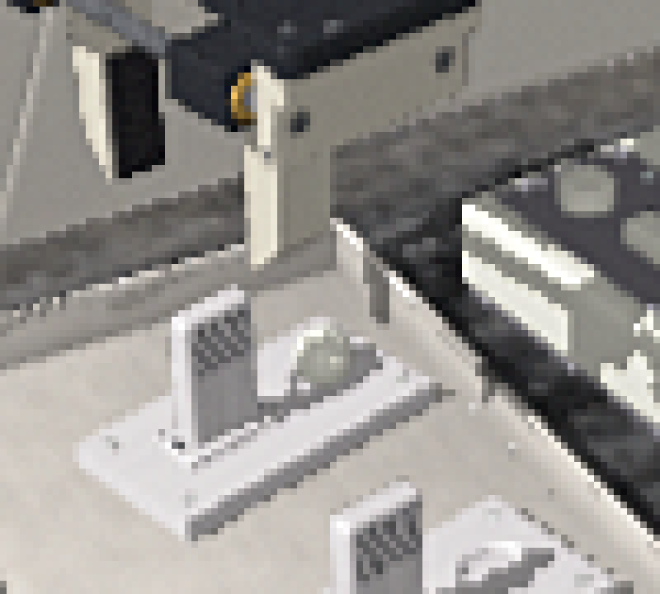

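```bash
python3 -m pendant '[[0,0,-20,0,0,0,1],[0,0,-35,0,0,0,1],[0,0,-35,0,0,0,1],[0,0,-35,0,0,0,1]]'; python3 -c "from h import *;print(state()['joints'])"
```

```text
time: 8.42
tool_pos: [0.4081, -0.2842, 0.0663]
tool_rot: [-3.142, -0.0, -2.944]
force: [-1.1, -1.1, -0.4]
grip_width: 0.0917
grip_force: 0.0
[ 0.07140355  0.48615589  0.58106786  2.0898946  -0.41974701  0.6798227
  2.70015383]
```

```bash
python3 -m pendant '[[0,0,-15,0,0,0,1],[0,0,-28,0,0,0,1],[0,0,-36,0,0,0,1],[0,0,-36,0,0,0,1],[0,0,-36,0,0,0,1]]'; python3 -c "from h import *;print(state()['joints'])"
```

```text
time: 8.83
tool_pos: [0.4081, -0.2841, 0.0304]
tool_rot: [-3.141, 0.0, -2.944]
force: [-0.5, -0.3, 0.9]
grip_width: 0.0917
grip_force: 0.0
[ 0.14471913  0.5359183   0.48460031  2.11032333 -0.43991722  0.59258886
  2.7106349 ]
```

```bash
python3 -m pendant '[[0,0,0,0,0,0,0.6],[0,0,0,0,0,0,0.2],[0,0,0,0,0,0,-0.1],[0,0,0,0,0,0,-0.4],[0,0,0,0,0,0,-0.55],[0,0,0,0,0,0,-0.65],[0,0,0,0,0,0,-0.7],[0,0,0,0,0,0,-0.72],[0,0,0,0,0,0,-0.74],[0,0,0,0,0,0,-0.76],[0,0,0,0,0,0,-0.78],[0,0,0,0,0,0,-0.8]]' 5
python3 -m pendant '[[0,0,0,0,0,0,-0.85],[0,0,0,0,0,0,-1],[0,0,0,0,0,0,-1],[0,0,0,0,0,0,-1]]' 30
```

```text
time: 9.83
tool_pos: [0.4079, -0.2837, 0.0297]
tool_rot: [3.141, -0.0, -2.944]
force: [-1.1, 4.0, 3.6]
grip_width: 0.0163
grip_force: 2.1
time: 10.17
tool_pos: [0.4078, -0.2834, 0.0297]
tool_rot: [3.141, -0.0, -2.943]
force: [-0.2, 2.6, 1.2]
grip_width: 0.0098
grip_force: 29.9
```

```bash
python3 -m pendant '[[0,0,1,0,0,0,-1],[0,0,4,0,0,0,-1],[0,0,9,0,0,0,-1],[0,0,16,0,0,0,-1],[0,0,25,0,0,0,-1],[0,0,35,0,0,0,-1],[0,0,46,0,0,0,-1],[0,0,57,0,0,0,-1],[0,0,67,0,0,0,-1],[0,0,75,0,0,0,-1],[0,0,81,0,0,0,-1],[0,0,84,0,0,0,-1]]'
python3 -m pendant '[[0,0,4,0,0,0,-1],[0,0,9,0,0,0,-1],[0,0,15,0,0,0,-1],[0,0,21,0,0,0,-1],[0,0,25,0,0,0,-1],[0,0,26,0,0,0,-1],[0,0,26,0,0,0,-1],[0,0,26,0,0,0,-1]]'
python3 - <<'E'
from h import *
s=state(); print(s['tool_pos'],s['joints'])
a=save('scene','s3')[0][...,::-1]; b=save('top','t3')[0][...,::-1]
t=s['tool_pos']; y=s['tool_rot'][2]+np.pi
print(proj('scene',t), proj('scene',t+np.array([.048*np.cos(y),.048*np.sin(y),-.0112])))
cv2.imwrite('pics/c6.png',cv2.resize(a[150:240,225:325],(660,594),interpolation=3))
E
```

```text
time: 11.17
tool_pos: [0.4083, -0.2839, 0.1148]
tool_rot: [-3.141, 0.001, -2.943]
force: [-0.5, -0.4, -2.0]
grip_width: 0.0099
grip_force: 29.9
time: 11.83
tool_pos: [0.4079, -0.2837, 0.1396]
tool_rot: [3.141, -0.0, -2.943]
force: [0.0, -0.2, -2.0]
grip_width: 0.0099
grip_force: 29.9
[ 0.40785521 -0.28369094  0.13964238] [ 0.0263243   0.36357315  0.61797993  2.02449617 -0.28132839  0.83652666
  2.57307526]
(np.float64(254.99009206171456), np.float64(190.22071478516315)) (np.float64(273.1654343563872), np.float64(187.3504254016949))
```

View pics/c6.png

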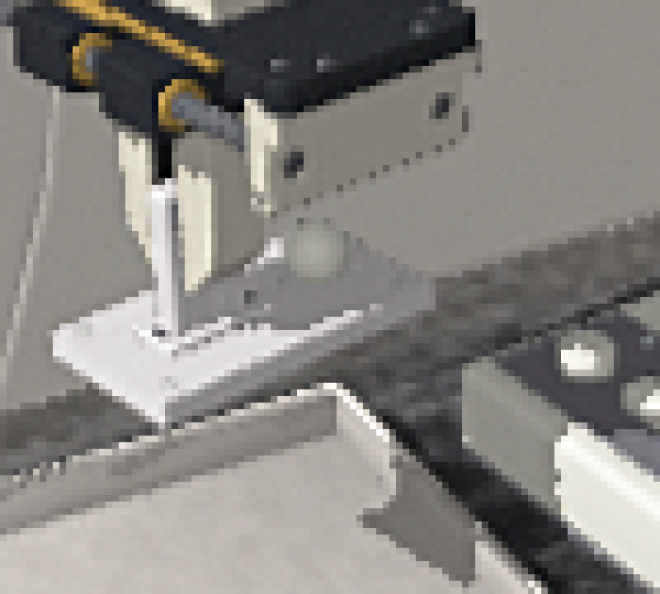

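```bash
python3 -m pendant '[[2,0,0,0,0,0,-1],[6,-1,0,0,0,-0.01,-1],[13,-3,0,0,0,-0.02,-1],[22,-5,0,0,0,-0.03,-1],[33,-8,0,0,0,-0.04,-1],[45,-11,0,0,0,-0.05,-1],[57,-14,0,0,0,-0.06,-1],[69,-17,0,0,0,-0.07,-1],[80,-20,0,0,0,-0.085,-1],[90,-23,0,0,0,-0.1,-1],[98,-25,0,0,0,-0.11,-1],[104,-27,0,0,0,-0.12,-1]]'
python3 -m pendant '[[4,-1,0,0,0,0,-1],[7,-2,0,0,0,0,-1],[9,-2,0,0,0,0,-1],[9,-2,0,0,0,0,-1],[9,-2,0,0,0,0,-1],[9,-2,0,0,0,0,-1]]'
python3 - <<'E'
from h import *
s=state(); t=s['tool_pos']; y=s['tool_rot'][2]+np.pi; print(t,y)
a=save('scene','s4')[0][...,::-1]
bp=t+np.array([.047*np.cos(y),.047*np.sin(y),-.0112])
print('ball',bp,proj('scene',bp),'outlet',proj('scene',[.667,-.3016,.128]))
cv2.imwrite('pics/c7.png',cv2.resize(a[120:240,285:425],(700,600),interpolation=3))
E
```

```text
time: 12.93
tool_pos: [0.5134, -0.3108, 0.1394]
tool_rot: [-3.141, 0.0, -3.064]
force: [0.2, -0.1, -2.3]
grip_width: 0.0098
grip_force: 29.9
time: 13.43
tool_pos: [0.5205, -0.3127, 0.1398]
tool_rot: [3.141, -0.0, -3.064]
force: [0.1, -0.1, -2.1]
grip_width: 0.0099
grip_force: 29.9
[ 0.52052282 -0.31272868  0.13982609] 0.07784464730542817
ball [ 0.56738048 -0.30907367  0.12862609] (np.float64(324.7828703110116), np.float64(180.9427513040391)) outlet (np.float64(357.2200561716142), np.float64(169.73952915179134))
```

View pics/c7.png

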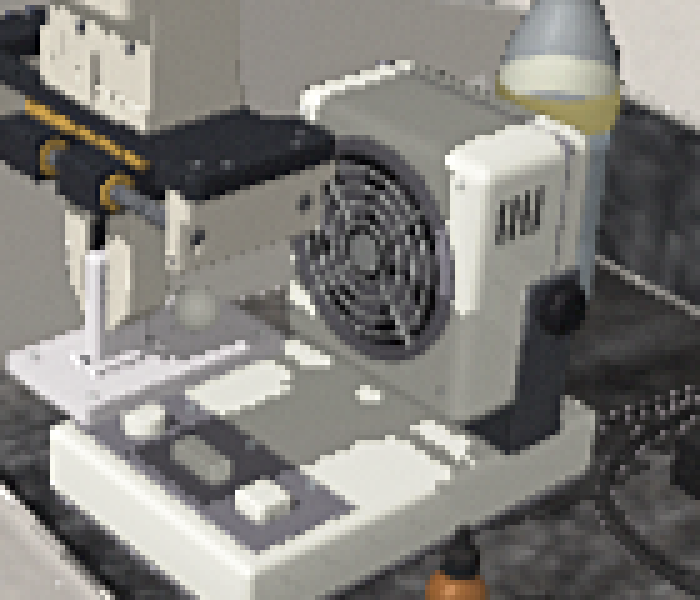

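```bash
H='x'; python3 -m pendant '[[1,-1,0,0,0,0,-1],[2,-1,0,0,0,0,-1],[3,-2,0,0,0,0,-1],[3,-2,0,0,0,0,-1],[3,-2,0,0,0,0,-1],[3,-2,0,0,0,0,-1],[3,-2,0,0,0,0,-1],[3,-2,0,0,0,0,-1],[3,-2,0,0,0,0,-1],[3,-2,0,0,0,0,-1],[3,-2,0,0,0,0,-1],[3,-2,0,0,0,0,-1]]'
python3 -m pendant '[[0,0,0,0,0,0,-1],[0,0,0,0,0,0,-1],[0,0,0,0,0,0,-1],[0,0,0,0,0,0,-1],[0,0,0,0,0,0,-1],[0,0,0,0,0,0,-1],[0,0,0,0,0,0,-1],[0,0,0,0,0,0,-1],[0,0,0,0,0,0,-1],[0,0,0,0,0,0,-1],[0,0,0,0,0,0,-1],[0,0,0,0,0,0,-1]]'
python3 -m pendant '[[0,0,0,0,0,0,-1],[0,0,0,0,0,0,-1],[0,0,0,0,0,0,-1],[0,0,0,0,0,0,-1],[0,0,0,0,0,0,-1],[0,0,0,0,0,0,-1],[0,0,0,0,0,0,-1],[0,0,0,0,0,0,-1],[0,0,0,0,0,0,-1],[0,0,0,0,0,0,-1],[0,0,0,0,0,0,-1],[0,0,0,0,0,0,-1]]'
python3 -m pendant '[[0,0,0,0,0,0,-1],[0,0,0,0,0,0,-1],[0,0,0,0,0,0,-1],[0,0,0,0,0,0,-1],[0,0,0,0,0,0,-1],[0,0,0,0,0,0,-1],[0,0,0,0,0,0,-1],[0,0,0,0,0,0,-1],[0,0,0,0,0,0,-1],[0,0,0,0,0,0,-1],[0,0,0,0,0,0,-1],[0,0,0,0,0,0,-1]]'
python3 - <<'E'
from h import *
a=save('scene','s5')[0]; b=cv2.imread('pics/s4.png')[...,::-1]
print(np.abs(a[170:195,310:340].astype(int)-b[170:195,310:340]).mean(), a[181,324], b[181,324])
E
```

```text
time: 14.48
tool_pos: [0.5239, -0.3148, 0.1397]
tool_rot: [-3.142, 0.0, -3.064]
force: [0.1, -0.1, -1.8]
grip_width: 0.0098
grip_force: 29.9
time: 15.48
tool_pos: [0.5239, -0.3148, 0.1397]
tool_rot: [3.142, 0.0, -3.063]
force: [-0.6, -0.1, -2.2]
grip_width: 0.0098
grip_force: 29.9
time: 16.48
tool_pos: [0.5239, -0.3148, 0.1398]
tool_rot: [-3.142, 0.0, -3.063]
force: [1.1, -0.4, -2.1]
grip_width: 0.0096
grip_force: 29.9
time: 17.48
tool_pos: [0.5239, -0.3148, 0.1398]
tool_rot: [3.142, 0.0, -3.064]
force: [-0.0, -0.4, -1.9]
grip_width: 0.01
grip_force: 29.9
15.280888888888889 [161 161 151] [173 172 165]
```

```bash
python3 - <<'E'
import cv2
cv2.imwrite('pics/c8.png',cv2.resize(cv2.imread('pics/s5.png')[120:240,285:425],(700,600),interpolation=3))
E
```

```text
(no output)
```

View pics/c8.png

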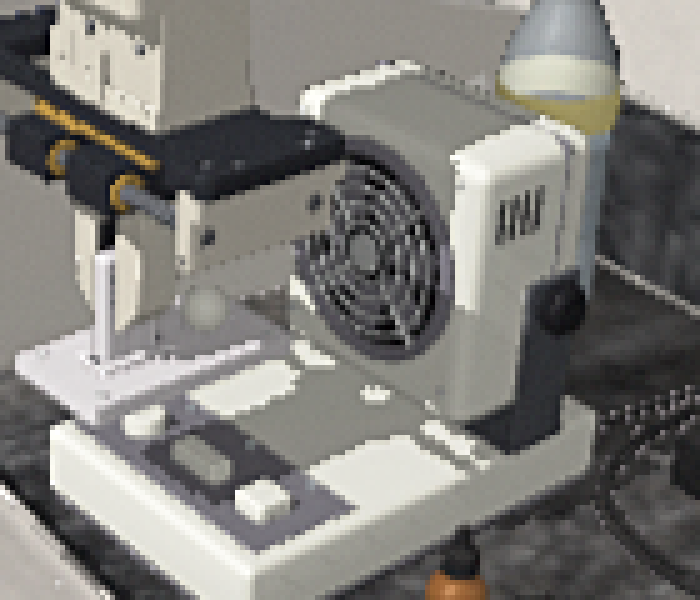

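The ball is still in its pocket (crop pixel 208,307), the carrier is level and clear of everything, and it is in front of the outlet hub (368,250).

```bash
python3 -c "from workcell import close_job; print(close_job())"
```

```text
the job is handed in; nothing more can be done
None
```

I pressed the round, oblong and square keys in that order, each to the bottom of its travel. The carrier, with the ball in its pocket, is held still and level about 10 cm in front of the blower's outlet. It had been held there for 3 s when I handed the job in at about 17.5 s; no verdict came back.

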